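# Load a spacer ring into the drilling jig and hold the jig cover down

## Robot

A 7-joint arm with a two-finger parallel gripper is mounted at the origin on a cart in front of the work surface, level with it; the furniture and walls round the work are solid. World frame = base frame: x ahead of the robot, y to its left, z up, the work surface at z = 0. Lengths are in m, angles in rad, forces in N, time in s.
With the tool pointing down it reaches from about 0.4 to 0.85 m from the base axis. Payload 10.4 kg.
Tool frame: the origin (TCP) lies midway between the tips of the shut fingers; the grasp point (between the pads) lies 19 mm behind it; z points along the fingers, y is the line along which they close (so a half turn about z gives the same grasp; the last joint's range is limited). The gripper opens to 87 mm and grips with 3 to 60 N. Pads are 19 mm wide; open, the fingers measure 117 mm over their backs; the gripper's body (75 mm by 190 mm) begins 51 mm behind the grasp point.
Start: joints at [1.101, 0.332, -0.065, 1.46, 0.022, 1.35, -0.088], TCP at [0.27, -0.564, 0.183] pointing down, gripper open.
Joint ranges: [-2.6, 2.6], [-0.5, 2.12], [-1.47, 1.34], [0.16, 2.42], [-1.27, 4.41], [0.06, 2.06], [-2.6, 2.6]. Speed limits (rad/s): [2.22, 2.22, 2.79, 2.79, 3.14, 3.14, 3.14].

## Interface

Orientations are given as a unit quaternion [x, y, z, w].
In Python, from bench import r gives the robot as it stands.
- The arm moves only by the tool arm_command, never from a script. Its argument "moves" is one flat list of numbers, 4 for each row, row after row: the shift along the tool's x, y, z in cm, then the turn about the tool's z in degrees. A call has 1 to 12 rows; each row shifts and turns the commanded pose from where the row before left it, along the tool's axes as they then stand; what a row does not reach is not made up. A row lasts 1/12 s, in which the tool goes at most 41.7 mm and 7.16 degrees, less where a joint would pass 70% of its speed; a pose out of reach is approached as far as the arm can. A call with a gripper value outside its range is refused whole. "fingers" is the opening in per cent of the stroke, from 0 (shut) to 100 (fully open), set as the call begins (left out, the last holds). The fingers move at their own pace and stop on an object; "squeeze" is the grip in N (left out, the last holds). Time passes only in rows, so rows that do not move let the fingers close. It gives the time, the measured TCP pose, the force, the opening and the grip force at its end, in the units of the state.
- r.read_state(): the state, without advancing time (a new reading comes with each control period).
- r.camera(name): name is "side" or "top" or "wrist"; returns the picture (400x640x3 uint8, red, green, blue); there is no depth.
- r.camera_info(name): a dict with "fx", "fy", "cx", "cy" (pixels), "origin" and "attitude" of the camera in the world. Camera axes: x right, y up, looking along -z (the intrinsics and any distortion apply to the point x, -y, -z); pixel columns grow to the right and rows downward; lengths in m; the calibration is good to about 2 mm. A picture is of the moment at which its call begins: read the wrist's pose just before it. camera_info takes no time and is no camera call; for the wrist camera it gives the pose at the moment of the call.
- r.close_job(): hands the job in; it is judged then, once.
The state is a dict: "time": time; "joint_positions": joint angles; "joint_vel": joint speeds; "joint_torque": joint torques, N m; "ee_pos": TCP position; "eef_rot": TCP orientation; "ft_force": force on the tool from outside, world axes, zero at the start; "torque": the same for the moment, N m; "width": finger opening in m; "grip_force": force on a finger pad.
Only numpy, scipy, OpenCV 4.12 (cv2) and the standard library are available. Lean on these libraries where they do the work, as an engineer would, in place of code of your own. Each camera call takes 0.05 s, during which the arm holds its last target. There are 200 camera calls.

## Task

Get the smallest of the three spacer rings ready for drilling: put it over the post in the middle of the drilling jig and let go of it. Then take the jig cover by its handle, set it flat on the head of the post between the side guides, about a centimetre short of its place on the side nearest you, slide it away from you until the hole hidden in its underside drops over the post, and press it down against the jig's spring until it is fully home. Finish while still gripping the handle and holding the cover down; leave the other two rings where they lie.

Things in the scene. Friction and masses are not known exactly. Their poses are not given: they have to be found in the camera images.
- jig: Drilling jig bolted to the table: 170 x 130 x 12 mm steel base plate; origin: centre of its underside, on the table. x runs along the 170 mm side, away from the robot (turned up to 0.25 rad), y left, z up. Four 12 mm rest buttons at x = +-44, y = +-31 mm, tops 31 mm above the table: the cover is home when it lies on them.
- jig_guides (a point): Midway between the jig's two upright side guides, 50 mm above the table, over the jig's origin; axes as the jig's. The guides run along x from -55 to +55 mm; inner faces at y = +-43 mm up to this height, flaring outward to 61 mm height. The jig is open at the front and back, where the fingers that hold the ring should go (closing along x).
- pin_tip (a point): Centre of the top of the jig's post, 44 mm above the table; axes as the jig's. The stepped post is 24 mm in diameter up to 26 mm height, tapers to 16 mm at 31 mm height, and its last 4 mm narrow to 9 mm.
- ejector (a joint): How far the sprung round ejector plate about the post (46 mm in diameter, top 20 mm above the table when up) is pressed down, in m: 0 up, 0.005 with ring and cover fully home. Its spring pushes up with 8 N at 0 and 10.5 N at 0.005, so it carries ring and cover without sinking.
- spacer_ring_1_mid (a point): The ring to be loaded, the smallest of three that lie flat in changing places: 52 mm outside diameter, 16 mm high, bore about 30 mm, 0.17 kg. Point: its centre, half-way up.
- spacer_ring_0_mid (a point): Bystander ring, 64 mm outside diameter, 24 mm high. Point: its centre, half-way up.
- spacer_ring_2_mid (a point): Bystander ring, 68 mm outside diameter, 18 mm high, narrow bore. Point: its centre, half-way up.
- cover_grip (a point): Centre of the jig cover's handle, 44 mm above the cover's underside; x, y as the cover's. The handle is a bar 78 mm long along x, 18 mm wide along y, 20 mm tall, its underside 18 mm above the plate; grip it across y at its middle. Under the bar a low cap (30 mm in diameter, 4 mm high) closes the bore. The cover lies on the table, handle up.
- cover_bore (a point): Centre of the cover's underside, straight below the handle: mouth of its blind bore, 19 mm in diameter, 16 mm deep, bevelled. The cover is a flat aluminium plate, 110 (x) x 80 (y) x 16 mm, 0.35 kg (+-20 %), alike both ways round. Lying on the loaded ring this point is 36 mm, fully home 31 mm above the table.
Not all that is in view belongs to the job. What is shaped like the part that bears spacer_ring_1_mid but black or turquoise is not meant.

How it is judged:
By the outcome, as a careful person would: the job done as asked, in the order asked, and still so for the second after the job is handed in, while the arm keeps its last pose, push and grip.
It also fails if it takes over 72 s, if anything falls off the work surface, if the arm or the gripper's body presses on something with over 40 N, if the wrist force passes 120 N, or if a joint passes its speed limit or range.

## Working session

There is one attempt and no reset: what is moved stays moved. The work goes in short steps, Python scripts to look and compute and a tool call to move; the robot and the scene stay as the last step left them, time stands still between calls to the robot, and variables do not carry over. Pictures are saved under pics/ and viewed, at most 10 in all, crops included, and the job is handed in when it is done.

Besides the shell and the picture viewer there is one more tool, called after "Emit:" as a command line: name --argument value ..., lists and objects as JSON in quotes. arm_command: Moves the arm, as the interface text tells. Its arguments: {"type":"object","properties":{"moves":{"type":"array"},"fingers":{"type":"number"},"squeeze":{"type":"number"}},"required":["moves"]}

```bash
mkdir -p pics; ls
python3 - <<'E'
from bench import r
import cv2
s=r.read_state();print(s)
for n in("top","side"):
    print(n,r.camera_info(n)); cv2.imwrite(f"pics/{n}0.png",r.camera(n)[:,:,::-1])
E
```

```text
pics
{'time': 0.0, 'joint_positions': array([ 1.10138244,  0.33291023, -0.06469879,  1.46093933,  0.02158256,
        1.34988367, -0.08851343]), 'joint_vel': array([-0.0011606 ,  0.00098573,  0.00135283,  0.00114777, -0.00172991,
        0.00117806,  0.00126778]), 'joint_torque': array([-1.39680673e-03, -6.23265123e+01,  2.44767900e-02, -3.89895308e+01,
       -6.13124203e-02,  3.99200572e-02,  1.47942937e-04]), 'ee_pos': array([ 0.26986638, -0.56324592,  0.18203096]), 'eef_rot': array([ 9.75147755e-01,  2.21554358e-01, -1.83974303e-04, -6.99157800e-04]), 'ft_force': array([-0.48965242,  0.22178306,  0.87683988]), 'torque': array([ 0.02277805,  0.06683816, -0.05677004]), 'grip_force': 0.0, 'width': 0.08700894026833025}
top {'fx': 467.00514212474826, 'fy': 467.00514212474826, 'cx': 321.9399580199968, 'cy': 203.41469064564336, 'origin': array([ 0.42420248, -0.03108294,  1.12642167]), 'attitude': array([ 0.02777065, -0.04866478, -0.70210872,  0.70986187])}
side {'fx': 399.79299919435726, 'fy': 399.79299919435726, 'cx': 319.2886172116649, 'cy': 198.6252705002564, 'origin': array([0.02554433, 0.64562883, 0.41650142]), 'attitude': array([-0.17756955,  0.52275705,  0.79229951, -0.25972218])}
```

View pics/top0.png

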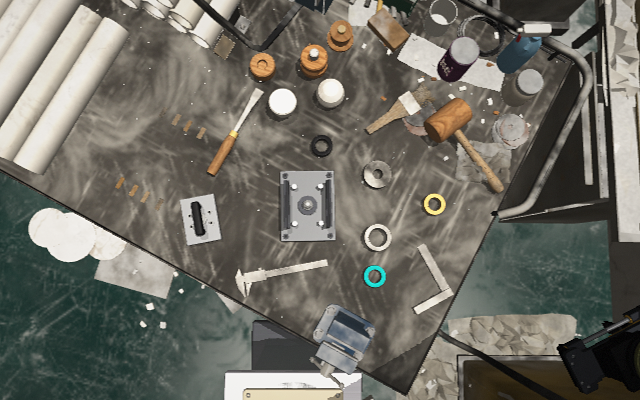

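View pics/side0.png

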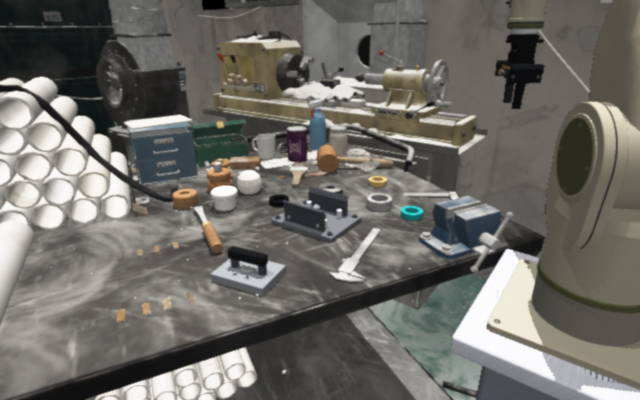

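The top view shows the jig at about (307,206), with its post in the middle. The cover is at (200,220) and the yellow ring, which looks smallest, at (434,204). The other two rings are at (377,237) and (376,174). The black (321,146) and turquoise (374,276) rings are decoys.

```bash
cat > h.py <<'E'
from bench import r
import cv2, numpy as np
from scipy.spatial.transform import Rotation as R
def ray(ci,u,v,z):
    d=R.from_quat(ci["attitude"]).apply([(u-ci["cx"])/ci["fx"],-(v-ci["cy"])/ci["fy"],-1.])
    o=np.array(ci["origin"]); return o+d*(z-o[2])/d[2]
def proj(ci,p):
    q=R.from_quat(ci["attitude"]).inv().apply(np.array(p)-ci["origin"])
    return ci["cx"]+ci["fx"]*q[0]/-q[2], ci["cy"]-ci["fy"]*q[1]/-q[2]
def blobs(m,amin):
    c,_=cv2.findContours(m.astype(np.uint8),cv2.RETR_EXTERNAL,cv2.CHAIN_APPROX_NONE)
    return [x for x in c if cv2.contourArea(x)>amin]
E
python3 - <<'E'
from h import *
im=cv2.imread("pics/top0.png");ci=r.camera_info("top")
hsv=cv2.cvtColor(im,cv2.COLOR_BGR2HSV)
m=cv2.inRange(hsv,(20,110,90),(35,255,255)); m[:,:400]=0;m[300:]=0
for c in blobs(m,50):
    e=cv2.fitEllipse(c);print("yellow",e,ray(ci,*e[0],.016),ray(ci,*e[0],.008))
for u,v in((377,237),(376,174)):
    print(ray(ci,u,v,.02))
crop=cv2.resize(im[155:275,165:345],None,fx=4.4,fy=4.4,interpolation=cv2.INTER_CUBIC);cv2.imwrite("pics/c1.png",crop)
E
```

```text
[ 0.46599818 -0.19478964  0.02      ]
[ 0.61746541 -0.19288712  0.02      ]
```

View pics/c1.png

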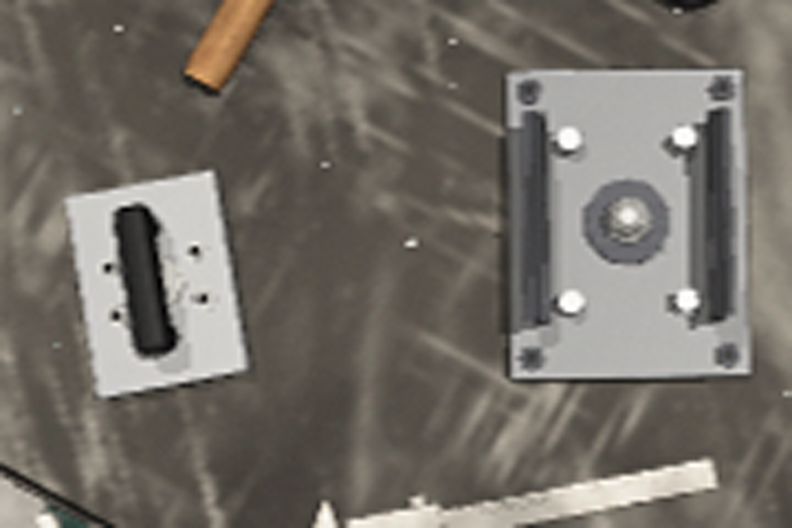

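The crop shows the jig's four bright rest buttons at crop pixels (568,138), (684,136), (687,300) and (571,301), and the post tip at (627,215). The cover's plate corners are at (66,200), (213,171), (247,371) and (100,397).

Run:
```python
from h import *
im=cv2.imread("pics/top0.png");ci=r.camera_info("top")
P=lambda x,y,z:ray(ci,165+x/4.4-.4,155+y/4.4-.4,z)
def rep(n,c,z):
    q=np.array([P(*a,z) for a in c]); x=q[0]+q[1]-q[2]-q[3]
    print(n,q.mean(0),"yaw",np.arctan2(x[1],x[0]),"len",np.linalg.norm(x)/2,np.linalg.norm(q[0]-q[1]))
rep("buttons",[(568,138),(684,136),(687,300),(571,301)],.031)
rep("base",[(509,72),(742,70),(750,377),(511,380)],.012)
print("tip",P(627,215,.044))
rep("cover",[(66,200),(213,171),(247,371),(100,397)],.016)
print("handle",P(147,280,.054))
print("pix yellow",im[196:212:2,434],im[204,424:446:2])
for (u,v,n) in((434,204,"y"),(377,237,"w"),(376,174,"g")):
    p=im[v-18:v+19,u-18:u+19].astype(int)
    b=p[...,0]; sat=p.max(2)-p.min(2)
    m=(sat>60) if n=="y" else (p.min(2)>110)
    for c in blobs(m,60):
        e=cv2.fitEllipse(c); cc=(e[0][0]+u-18,e[0][1]+v-18)
        print(n,cc,np.array(e[1])*2.38,ray(ci,*cc,.008))
```

```text
buttons [ 0.54096504 -0.02825927  0.031     ] yaw 0.030972232786963816 len 0.0881218861886951 0.06240359501699005
base [ 0.54019481 -0.02859847  0.012     ] yaw 0.028913152994852094 len 0.16850458937997712 0.12795041223338435
tip [ 0.54138575 -0.02798104  0.044     ]
cover [0.50379263 0.22438716 0.016     ] yaw 0.20444571026716088 len 0.10896602189833333 0.07998661461126785
handle [0.50321544 0.22064754 0.054     ]
pix yellow [[153 246 253]
 [ 35  44  52]
 [ 93 101 108]
 [ 96 106 113]
 [109 119 128]
 [104 116 122]
 [ 88  96 101]
 [ 75 101 117]] [[118 206 229]
 [136 232 249]
 [101 153 179]
 [ 81  89  94]
 [ 96 107 113]
 [109 119 128]
 [ 88  98 105]
 [ 50  54  58]
 [ 28  41  53]
 [149 240 252]
 [144 236 253]]
y (434.3558597564697, 203.70193672180176) [48.54719177 50.99951492] [ 0.54859622 -0.33662496  0.008     ]
w (378.10202407836914, 232.89358711242676) [76.20337936 89.20803696] [ 0.47632609 -0.19925659  0.008     ]
g (374.6423034667969, 170.84546089172363) [58.6535849  82.13857155] [ 0.62729938 -0.19134542  0.008     ]
```

```bash
cat >> h.py <<'E'
def plan(p,yaw):
    "tool-frame shift (cm), then turn (deg) to a down-pointing tool at p whose x axis has this world yaw"
    s=r.read_state(); t=R.from_quat(s["eef_rot"]); x=t.apply([1,0,0]); z=t.apply([0,0,1])
    d=(yaw-np.arctan2(x[1],x[0])+np.pi/2)%np.pi-np.pi/2
    print("t",round(s["time"],2),"tcp",s["ee_pos"].round(4),"yaw",np.arctan2(x[1],x[0]).round(4),"z",z.round(4),"F",s["ft_force"].round(1),"w",round(s["width"],4))
    print("shift cm",(t.inv().apply(np.array(p)-s["ee_pos"])*100).round(2),"turn",np.degrees(-d).round(2))
E
python3 -c "
from h import *
plan([.547,-.3366,.15],np.pi/2+.03)"
```

```text
t 0.1 tcp [ 0.2698 -0.5633  0.1821] yaw 0.4467 z [-6.0e-04  1.1e-03 -1.0e+00] F [-1.  -1.1  0. ] w 0.087
shift cm [34.79 -8.47  3.22] turn -66.12
```

Emit:
arm_command --moves '[2.9, -0.7, 0.27, 0, 2.9, -0.7, 0.27, 0, 2.9, -0.7, 0.27, 0, 2.9, -0.7, 0.27, 0, 2.9, -0.7, 0.27, 0, 2.9, -0.7, 0.27, 0, 2.9, -0.7, 0.27, 0, 2.9, -0.7, 0.27, 0, 2.9, -0.7, 0.27, 0, 2.9, -0.7, 0.27, 0, 2.9, -0.7, 0.27, 0, 2.9, -0.7, 0.27, 0]'

```text
time: 1.1
ee_pos: [0.5483, -0.3364, 0.1499]
eef_rot: [0.975, 0.221, -0.0, -0.0]
ft_force: [0.9, -0.1, -0.1]
width: 0.0874
grip_force: 0.0
```

Emit:
arm_command --moves '[0, 0, 0, -6, 0, 0, 0, -6, 0, 0, 0, -6, 0, 0, 0, -6, 0, 0, 0, -6, 0, 0, 0, -6, 0, 0, 0, -6, 0, 0, 0, -6, 0, 0, 0, -6, 0, 0, 0, -6, 0, 0, 0, -6, 0, 0, 0, 0]'

```text
time: 2.1
ee_pos: [0.5473, -0.3375, 0.1499]
eef_rot: [0.695, 0.719, -0.0, -0.0]
ft_force: [-1.0, -0.2, -0.2]
width: 0.0874
grip_force: 0.0
```

Run:
```python
from h import *
plan([.547,-.3366,.15],np.pi/2+.03)
ci=r.camera_info("wrist");im=r.camera("wrist");print(ci)
cv2.imwrite("pics/w1.png",im[:,:,::-1]); print(proj(ci,[.547,-.3366,.016]))
```

```text
t 2.1 tcp [ 0.5473 -0.3375  0.1499] yaw 1.6035 z [-8.e-04  5.e-04 -1.e+00] F [-1.  -0.2 -0.2] w 0.0874
shift cm [ 0.09 -0.03 -0.01] turn 0.16
{'fx': 276.5286105829498, 'fy': 276.5286105829498, 'cx': 323.22665811256144, 'cy': 199.96364132453456, 'origin': array([ 0.54546738, -0.26277862,  0.35188225]), 'attitude': array([-0.13629701, -0.00274281,  0.0166599 ,  0.99052413])}
(np.float64(322.2122103889938), np.float64(184.14902397926375))
```

View pics/w1.png

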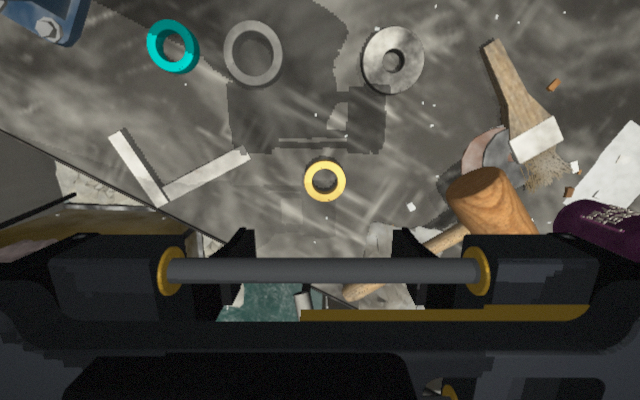

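The wrist view shows the yellow ring at about (325,181), almost exactly where predicted (322,184). It is clear of its neighbours.

Run:
```python
from h import *
ci=r.camera_info("wrist");im=cv2.imread("pics/w1.png")[145:220,285:365]
hsv=cv2.cvtColor(im,cv2.COLOR_BGR2HSV)
cs=blobs((hsv[...,1]>70)&(hsv[...,2]>90),300)
for c in cs:
    # top outline = contour; undo projection per contour point onto the ring's top and mid planes
    q=np.array([ray(ci,p[0][0]+285,p[0][1]+145,.016)[:2] for p in c])
    e=cv2.minEnclosingCircle((q*1000).astype(np.float32)); f=cv2.fitEllipse((q*1000).astype(np.float32)); print(e,f)
plan([.547,-.3366,.15],np.pi/2+.03)
```

```text
((549.619384765625, -332.0906066894531), 26.855819702148438) ((549.6201171875, -332.36309814453125), (51.371437072753906, 52.425537109375), 1.5569294691085815)
t 2.15 tcp [ 0.5473 -0.3375  0.15  ] yaw 1.597 z [-6.e-04  5.e-04 -1.e+00] F [ 0.  -0.2 -0.4] w 0.0867
shift cm [ 0.09 -0.03  0.  ] turn -0.22
```

```bash
python3 -c "
from h import *
plan([.5493,-.334,.004],np.pi/2+.03)"
```

```text
t 2.15 tcp [ 0.5473 -0.3375  0.15  ] yaw 1.597 z [-6.e-04  5.e-04 -1.e+00] F [ 0.  -0.2 -0.4] w 0.0867
shift cm [ 0.34  0.21 14.6 ] turn -0.22
```

Emit:
arm_command --moves '[0.34, 0.21, 2, 0, 0, 0, 2, 0, 0, 0, 2, 0, 0, 0, 2, 0, 0, 0, 2, 0, 0, 0, 1.5, 0, 0, 0, 1.2, 0, 0, 0, 0.8, 0, 0, 0, 0.7, 0, 0, 0, 0.4, 0, 0, 0, 0, 0, 0, 0, 0, 0]'

```text
time: 3.15
ee_pos: [0.55, -0.3342, 0.005]
eef_rot: [0.697, 0.717, 0.0, 0.0]
ft_force: [0.4, -0.6, 0.5]
width: 0.0868
grip_force: 0.0
```

Emit:
arm_command --moves '[0, 0, 0, 0, 0, 0, 0, 0, 0, 0, 0, 0, 0, 0, 0, 0, 0, 0, 0, 0, 0, 0, 0, 0, 0, 0, 0, 0, 0, 0, 0, 0]' --fingers 40 --squeeze 20

```text
time: 3.82
ee_pos: [0.5496, -0.3341, 0.0045]
eef_rot: [0.697, 0.717, -0.0, 0.0]
ft_force: [-0.2, -0.6, -0.3]
width: 0.0418
grip_force: 0.0
```

Run:
```python
from h import *
plan([.5493,-.334,.004],np.pi/2+.03)
w=r.camera("wrist");cv2.imwrite("pics/w2.png",w[:,:,::-1])
```

```text
t 3.82 tcp [ 0.5496 -0.3341  0.0045] yaw 1.5987 z [ 1.e-04 -1.e-04 -1.e+00] F [-0.2 -0.6 -0.3] w 0.0418
shift cm [ 0.01 -0.03  0.05] turn -0.12
```

View pics/w2.png

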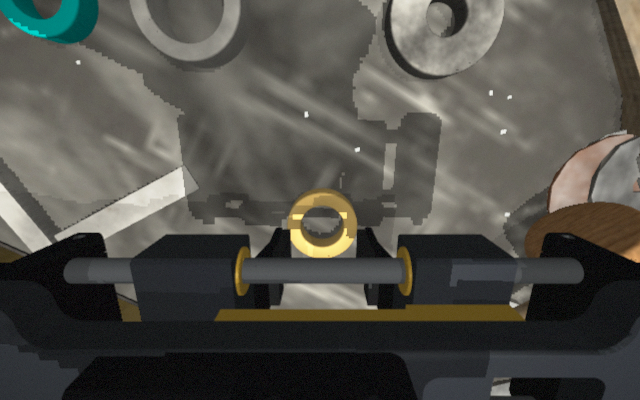

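Run:
```python
from h import *
ci=r.camera_info("wrist");s=r.read_state()
print(ci["origin"],proj(ci,s["ee_pos"]),s["width"],s["grip_force"])
x0,y0=280,180;im=cv2.imread("pics/w2.png")[y0:262,x0:365]
hsv=cv2.cvtColor(im,cv2.COLOR_BGR2HSV)
for c in blobs((hsv[...,1]>70)&(hsv[...,2]>90),100):
    q=np.array([ray(ci,p[0][0]+x0,p[0][1]+y0,.016)[:2] for p in c])*1000
    print(q.min(0),q.max(0))
for dx in(-.026,.026): print(proj(ci,[.5496+dx,-.334,.016]))
```

```text
[ 0.54800536 -0.25924083  0.2063543 ] (np.float64(322.08908408286544), np.float64(222.3731434247961)) 0.039089464296598715 0.0
[ 523.8344568  -357.93664223] [ 575.18951583 -303.82958345]
(np.float64(286.6727683324994), np.float64(226.84273666354602))
(np.float64(357.31180561288284), np.float64(228.71418486295954))
```

Emit:
arm_command --moves '[0, 0, 0, 0, 0, 0, 0, 0, 0, 0, 0, 0]'

```text
time: 4.12
ee_pos: [0.5496, -0.3341, 0.0045]
eef_rot: [0.697, 0.717, -0.0, 0.0]
ft_force: [0.5, -0.1, 0.0]
width: 0.0356
grip_force: 0.0
```

Run:
```python
from h import *
s=r.read_state();print(s["width"],s["grip_force"],s["ft_force"])
ci=r.camera_info("wrist")
w=r.camera("wrist")[:,:,::-1];t=r.camera("side")[:,:,::-1]
a=cv2.resize(w[150:300,240:410],None,fx=3,fy=3,interpolation=cv2.INTER_CUBIC)
b=cv2.resize(t[130:230,330:430],(450,450),interpolation=cv2.INTER_CUBIC)[:, :280]
cv2.imwrite("pics/w3.png",np.hstack([a,b]))
```

```text
0.03556773707243532 0.0 [ 0.50909837 -0.13591541  0.02883088]
```

View pics/w3.png

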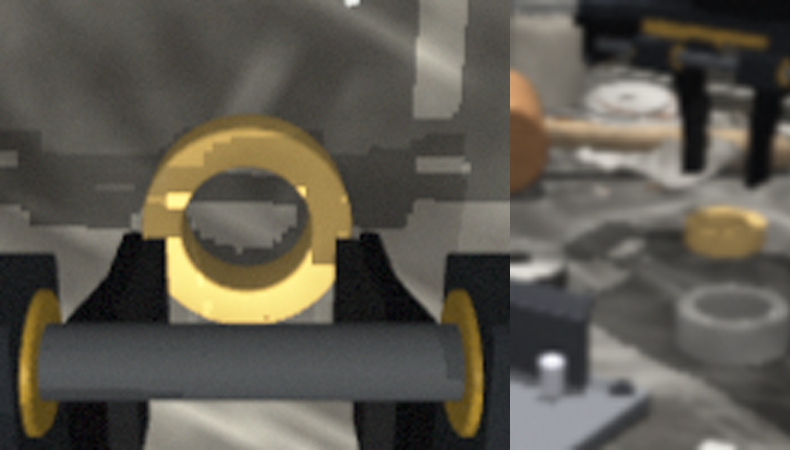

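The wrist crop shows the fingers passing over the ring rather than around it. In the side crop the fingertips, at about (370,168) and (385,171), hang well above the ring. I'll triangulate their height.

Run:
```python
from h import *
ci=r.camera_info("side");s=r.read_state();print(s["ee_pos"])
for z in(0,.02,.04,.06): print(z,[np.round(proj(ci,[s["ee_pos"][0]+dx,s["ee_pos"][1],z]),1) for dx in(-.0178,.0178)])
print("ring",[np.round(proj(ci,[.5496+d,-.334,.016]),1) for d in (-.026,.026)])
cw=r.camera_info("wrist")
for z in(0,.02,.04,.06): print(z,[np.round(proj(cw,[s["ee_pos"][0]+dx,s["ee_pos"][1],z]),1) for dx in(-.0178,.0178)])
t=r.camera("top");ct=r.camera_info("top");print(np.round(proj(ct,s["ee_pos"]),1))
s1=r.camera("side")[:,:,::-1];cv2.imwrite("pics/tmp.png",s1)
```

```text
[ 0.54963561 -0.33411908  0.00447189]
0 [array([382.2, 183.8]), array([371.5, 181.4])]
0.02 [array([382.6, 177.4]), array([371.8, 175. ])]
0.04 [array([382.9, 170.8]), array([372.1, 168.5])]
0.06 [array([383.3, 164.2]), array([372.4, 162. ])]
ring [array([385. , 179.3]), array([369.3, 175.8])]
0 [array([299.6, 219.9]), array([344.6, 221.1])]
0.02 [array([297.4, 229.3]), array([346.7, 230.6])]
0.04 [array([294.7, 240.8]), array([349.2, 242.2])]
0.06 [array([291.3, 254.9]), array([352.4, 256.5])]
[432.9 203.4]
```

The triangulation puts the fingertips at about z = 0.04, although the TCP reads 0.0045. The closing fingers never touched the ring. I'll reopen and check the tip height in the images before descending further.

Emit:
arm_command --moves '[0, 0, 0, 0, 0, 0, 0, 0, 0, 0, 0, 0, 0, 0, 0, 0, 0, 0, 0, 0, 0, 0, 0, 0, 0, 0, 0, 0, 0, 0, 0, 0, 0, 0, 0, 0]' --fingers 100

```text
time: 5.07
ee_pos: [0.5496, -0.3341, 0.0045]
eef_rot: [0.697, 0.717, -0.0, 0.0]
ft_force: [0.1, 0.5, -0.0]
width: 0.084
grip_force: 0.0
```

Run:
```python
from h import *
s=r.read_state();print(s["ee_pos"],s["width"],s["ft_force"])
ci=r.camera_info("side")
t=r.camera("side")[:,:,::-1]
u0,v0=320,120
b=cv2.resize(t[v0:v0+100,u0:u0+110],None,fx=5,fy=5,interpolation=cv2.INTER_CUBIC).copy()
for z,c in((0.0045,(0,0,255)),(.04,(0,255,0))):
  for dx in(-.0435,.0435):
    u,v=proj(ci,s["ee_pos"]*[1,1,0]+[dx,0,z]);cv2.circle(b,(int((u-u0+.5)*5),int((v-v0+.5)*5)),3,c,-1)
w=r.camera("wrist")[:,:,::-1];cw=r.camera_info("wrist")
a=cv2.resize(w[150:320,200:450],None,fx=2,fy=2)
cv2.imwrite("pics/s4.png",np.vstack([b,np.pad(a[:100],((0,0),(0,50),(0,0)))]) if 0 else b)
```

```text
[ 0.54964252 -0.33411125  0.00448551] 0.08400179286251075 [ 0.09278856  0.53243908 -0.00984898]
```

View pics/s4.png

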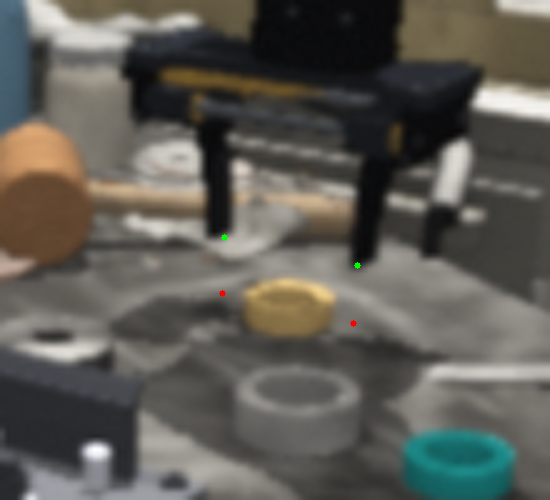

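The red dots mark the reported tips and the green dots mark z = 0.04. The real fingertips sit on the green dots, so they end about 35 mm behind the reported TCP. I'll go lower in small guarded steps.

Emit:
arm_command --moves '[0, 0, 0.4, 0, 0, 0, 0.4, 0, 0, 0, 0.4, 0, 0, 0, 0.4, 0, 0, 0, 0.4, 0, 0, 0, 0, 0]'

```text
time: 5.67
ee_pos: [0.549, -0.3338, -0.0168]
eef_rot: [0.697, 0.717, -0.0, -0.001]
ft_force: [-0.7, 0.3, -0.2]
width: 0.0867
grip_force: 0.0
```

Run:
```python
from h import *
s=r.read_state();print(s["ee_pos"],s["width"],s["ft_force"])
ci=r.camera_info("side");t=r.camera("side")
for dx in(-.0505,.0505):
  u,v=proj(ci,s["ee_pos"]+[dx,0,.035]);u=int(u);v=int(v)
  print(u,v,[(k,int(t[k,u-3:u+4].max(1).min() if 0 else t[k,u-2:u+3].mean())) for k in range(v-8,v+9,1)])
```

```text
[ 0.54898103 -0.33375851 -0.01676726] 0.08665899803426264 [-0.73372852  0.31555838 -0.2191087 ]
392 180 [(172, 30), (173, 28), (174, 27), (175, 26), (176, 26), (177, 28), (178, 36), (179, 54), (180, 85), (181, 117), (182, 123), (183, 115), (184, 105), (185, 99), (186, 91), (187, 67), (188, 50)]
362 173 [(165, 30), (166, 37), (167, 45), (168, 35), (169, 29), (170, 32), (171, 32), (172, 29), (173, 41), (174, 76), (175, 121), (176, 144), (177, 134), (178, 108), (179, 79), (180, 55), (181, 47)]
```

Emit:
arm_command --moves '[0, 0, 0.3, 0, 0, 0, 0.3, 0, 0, 0, 0.3, 0, 0, 0, 0.2, 0, 0, 0, 0.2, 0, 0, 0, 0, 0]'

```text
time: 6.22
ee_pos: [0.5494, -0.3339, -0.029]
eef_rot: [0.697, 0.717, -0.0, -0.0]
ft_force: [-1.0, -0.7, 0.5]
width: 0.0871
grip_force: 0.0
```

Emit:
arm_command --moves '[0, 0, 0, 0, 0, 0, 0, 0, 0, 0, 0, 0, 0, 0, 0, 0, 0, 0, 0, 0, 0, 0, 0, 0, 0, 0, 0, 0, 0, 0, 0, 0]' --fingers 40 --squeeze 20

```text
time: 6.88
ee_pos: [0.5497, -0.3341, -0.0285]
eef_rot: [0.697, 0.717, -0.0, 0.0]
ft_force: [-0.6, -0.5, 0.4]
width: 0.0503
grip_force: 20.0
```

Gripped: 50 mm opening, 20 N. I'll lift it.

Emit:
arm_command --moves '[0, 0, -1, 0, 0, 0, -2, 0, 0, 0, -2, 0, 0, 0, -2, 0, 0, 0, -2, 0, 0, 0, -2, 0, 0, 0, 0, 0]'

```text
time: 7.47
ee_pos: [0.5518, -0.3351, 0.0866]
eef_rot: [0.697, 0.717, 0.001, 0.003]
ft_force: [0.2, -0.9, -0.9]
width: 0.0503
grip_force: 20.0
```

```bash
python3 -c "
from h import *
plan([.541,-.075,.08],np.pi/2+.03)"
```

```text
t 7.47 tcp [ 0.5518 -0.3351  0.0866] yaw 1.5987 z [ 0.0056 -0.0033 -1.    ] F [ 0.2 -0.9 -0.9] w 0.0503
shift cm [26.03 -0.36  0.57] turn -0.12
```

Emit:
arm_command --moves '[2, -0.03, 0, 0, 2, -0.03, 0, 0, 2, -0.03, 0, 0, 2, -0.03, 0, 0, 2, -0.03, 0, 0, 2, -0.03, 0, 0, 2, -0.03, 0, 0, 2, -0.03, 0, 0, 2, -0.03, 0, 0, 2, -0.03, 0, 0, 2, -0.03, 0, 0, 1.5, 0, 0, 0]'

```text
time: 8.47
ee_pos: [0.5392, -0.0972, 0.0812]
eef_rot: [0.697, 0.717, -0.0, -0.0]
ft_force: [0.7, -0.2, -1.9]
width: 0.0502
grip_force: 20.0
```

Emit:
arm_command --moves '[0, 0, 0, 0, 0, 0, 0, 0, 0, 0, 0, 0]'

```text
time: 8.72
ee_pos: [0.5395, -0.1003, 0.0812]
eef_rot: [0.697, 0.717, -0.0, 0.0]
ft_force: [-0.4, -0.0, -2.3]
width: 0.0501
grip_force: 20.0
```

Run:
```python
from h import *
plan([.541,-.028,.087],np.pi/2+.03)
cw=r.camera_info("wrist");w=r.camera("wrist")[:,:,::-1];cv2.imwrite("pics/w5.png",w)
import pickle;pickle.dump(cw,open("cw5.pkl","wb"))
c=cv2.resize(w[20:300,180:480],None,fx=2,fy=2,interpolation=cv2.INTER_CUBIC);cv2.imwrite("pics/w5c.png",c)
print(proj(cw,[.541,-.028,.044]))
```

```text
t 8.72 tcp [ 0.5395 -0.1003  0.0812] yaw 1.598 z [-4.e-04 -6.e-04 -1.e+00] F [-0.4 -0.  -2.3] w 0.0501
shift cm [ 7.22  0.34 -0.58] turn -0.16
(np.float64(326.3274603091696), np.float64(125.55073281811309))
```

View pics/w5c.png

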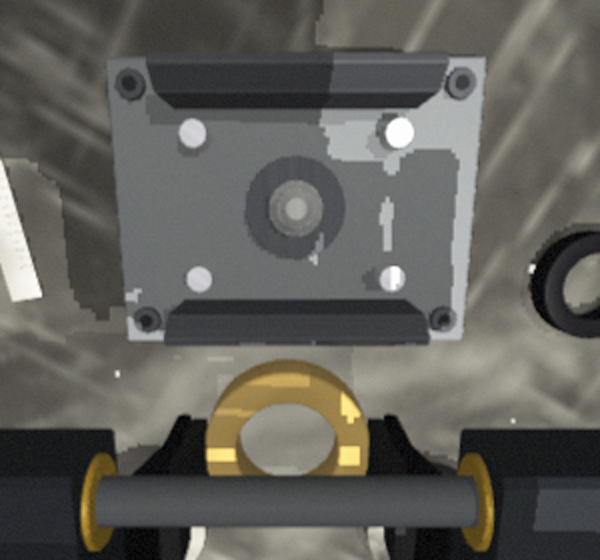

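The ring is held. The post tip is at crop (296,208), the buttons at (192,132), (399,131), (391,278) and (199,279), and the held ring spans crop u 206–369.

Run:
```python
from h import *
import pickle;cw=pickle.load(open("cw5.pkl","rb"))
P=lambda x,y,z:ray(cw,180+x/2-.25,20+y/2-.25,z)
print("tip",P(296,208,.044),"step",P(296,209,.031))
q=np.array([P(*a,.031) for a in((192,132),(399,131),(391,278),(199,279))]);x=q[1]+q[2]-q[0]-q[3];print(q.mean(0),"yaw",np.arctan2(x[1],x[0]),np.linalg.norm(x)/2,np.linalg.norm(q[0]-q[3]))
zt=.0812+.035-.0065+.016
for z in(zt,zt-.035):print("ring",z,P(206,440,z),P(369,440,z),"outer",P(288,373,z)[1],"inner",P(288,404,z)[1])
ct=r.camera_info("top");t=r.camera("top");
hsv=cv2.cvtColor(t,cv2.COLOR_RGB2HSV)
cv2.imwrite("pics/t5.png",t[:,:,::-1]); print(proj(ct,[.5395,-.1003,zt]))
```

```text
tip [ 0.54214002 -0.02651765  0.044     ] step [ 0.54237661 -0.02700786  0.031     ]
[ 0.54202221 -0.02640288  0.031     ] yaw 0.03307416577265658 0.08753861704178273 0.062193954001873004
ring 0.12569999999999998 [ 0.51527329 -0.09575494  0.1257    ] [ 0.5654828  -0.09436387  0.1257    ] outer -0.07347655475575765 inner -0.08327354231567982
ring 0.09069999999999998 [ 0.51020995 -0.11142351  0.0907    ] [ 0.57158455 -0.10972312  0.0907    ] outer -0.08419108629645503 inner -0.09616662962544378
(np.float64(340.522240443964), np.float64(200.67980789317704))
```

```bash
python3 -c "
from h import *
plan([.5412,-.0277,.030],np.pi/2+.032)"
```

```text
t 8.82 tcp [ 0.5396 -0.1005  0.0813] yaw 1.5971 z [-3.e-04 -4.e-04 -1.e+00] F [ 0.2  0.2 -1.2] w 0.0505
shift cm [7.28 0.36 5.12] turn -0.33
```

Emit:
arm_command --moves '[1.4, 0.08, 0, 0, 1.8, 0.08, 0, 0, 1.8, 0.1, 0, -0.3, 1.4, 0.1, 0, 0, 0.88, 0, 0, 0, 0, 0, 0.5, 0, 0, 0, 1, 0, 0, 0, 1.5, 0, 0, 0, 1.5, 0, 0, 0, 1, 0, 0, 0, 0.4, 0, 0, 0, 0, 0]'

```text
time: 9.82
ee_pos: [0.5403, -0.0272, 0.0211]
eef_rot: [0.696, 0.718, -0.001, -0.001]
ft_force: [-0.3, -0.2, -1.1]
width: 0.0502
grip_force: 20.0
```

Emit:
arm_command --moves '[0, 0, 0, 0, 0, 0, 0, 0, 0, 0, 0, 0]'

```text
time: 10.07
ee_pos: [0.5418, -0.0265, 0.0232]
eef_rot: [0.695, 0.719, 0.0, 0.001]
ft_force: [0.2, -0.8, -1.1]
width: 0.05
grip_force: 20.0
```

Run:
```python
from h import *
plan([.5412,-.0277,.010],np.pi/2+.032)
cw=r.camera_info("wrist");w=r.camera("wrist")[:,:,::-1]
a=cv2.resize(w[170:300,230:420],None,fx=4,fy=4,interpolation=cv2.INTER_CUBIC)
t=r.camera("side")[:,:,::-1];b=cv2.resize(t[150:260,250:390],None,fx=4,fy=4,interpolation=cv2.INTER_CUBIC)
cv2.imwrite("pics/w6.png",a);cv2.imwrite("pics/s6.png",b)
for z in(.044,):
    u,v=proj(cw,[.5421,-.0265,z]);print((u-230)*4,(v-170)*4)
import pickle;pickle.dump(cw,open("cw6.pkl","wb"))
```

```text
t 10.07 tcp [ 0.5418 -0.0265  0.0232] yaw 1.6039 z [ 1.4e-03 -3.0e-04 -1.0e+00] F [ 0.2 -0.8 -1.1] w 0.05
shift cm [-0.12 -0.07  1.32] turn 0.06
369.824287113031 250.89608983873632
```

View pics/w6.png

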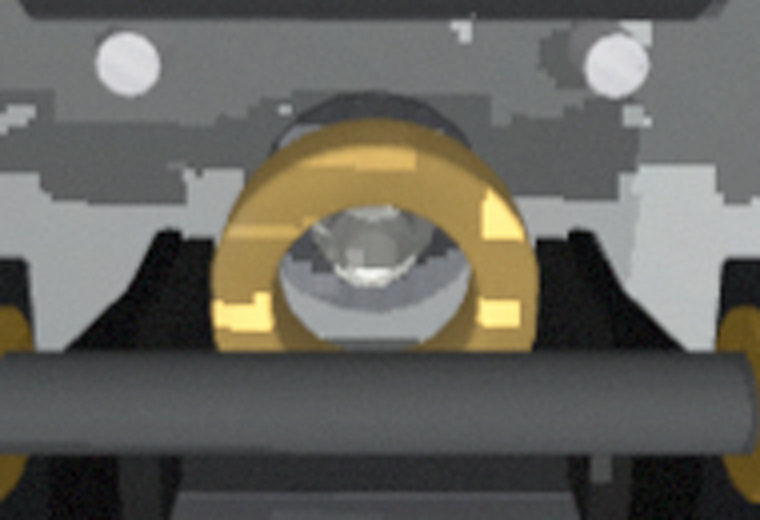

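The post shows inside the ring's bore. The post tip is at crop (371,250), and the ring is centred at u = 375 with its rim edges at rows of about 140 (outer) and 207 (inner).

Run:
```python
from h import *
import pickle;cw=pickle.load(open("cw6.pkl","rb"))
P=lambda x,y,z:ray(cw,230+x/4-.4,170+y/4-.4,z)[:2].round(4)
print("tip",P(371,248,.044),"tip front edge",P(372,286,.040))
z=.0677
print("ring x",P(212,290,z),P(538,290,z),"inner",P(280,280,z),P(470,280,z),"y outer/inner",P(375,140,z),P(375,207,z))
plan([.5412,-.0277,.010],np.pi/2+.032)
```

```text
tip [ 0.542  -0.0257] tip front edge [ 0.5425 -0.0347]
ring x [ 0.5174 -0.0237] [ 0.5677 -0.0221] inner [ 0.5278 -0.0217] [ 0.5571 -0.0208] y outer/inner [0.5417 0.0013] [ 0.5421 -0.0093]
t 10.17 tcp [ 0.5416 -0.0265  0.023 ] yaw 1.6039 z [ 1.e-03 -3.e-04 -1.e+00] F [ 0.5  0.5 -1.8] w 0.0504
shift cm [-0.12 -0.05  1.3 ] turn 0.06
```

Emit:
arm_command --moves '[-0.12, -0.05, 0.3, 0, 0, 0, 0.4, 0, 0, 0, 0.4, 0, 0, 0, 0.4, 0, 0, 0, 0.4, 0, 0, 0, 0.3, 0, 0, 0, 0, 0]'

```text
time: 10.75
ee_pos: [0.5402, -0.0276, -0.0004]
eef_rot: [0.695, 0.719, -0.0, -0.0]
ft_force: [0.5, -0.2, -1.7]
width: 0.0503
grip_force: 20.0
```

Emit:
arm_command --moves '[0, 0, 0.2, 0, 0, 0, 0.2, 0, 0, 0, 0.2, 0, 0, 0, 0.1, 0, 0, 0, 0.1, 0, 0, 0, 0, 0, 0, 0, 0, 0]'

```text
time: 11.33
ee_pos: [0.5408, -0.0276, -0.0075]
eef_rot: [0.695, 0.719, 0.0, 0.0]
ft_force: [1.2, -0.9, -2.0]
width: 0.0506
grip_force: 20.0
```

Emit:
arm_command --moves '[0, 0, 0.1, 0, 0, 0, 0, 0, 0, 0, 0, 0]'

```text
time: 11.58
ee_pos: [0.5408, -0.0276, -0.0085]
eef_rot: [0.695, 0.719, 0.0, 0.0]
ft_force: [0.3, 0.1, -1.7]
width: 0.0501
grip_force: 20.0
```

Emit:
arm_command --moves '[0, 0, 0, 0, 0, 0, 0, 0, 0, 0, 0, 0, 0, 0, 0, 0, 0, 0, 0, 0, 0, 0, 0, 0, 0, 0, 0, 0, 0, 0, 0, 0, 0, 0, 0, 0]' --fingers 95

```text
time: 12.33
ee_pos: [0.5408, -0.0276, -0.0085]
eef_rot: [0.695, 0.719, -0.0, 0.0]
ft_force: [-0.2, 0.9, -0.8]
width: 0.0822
grip_force: 0.0
```

Emit:
arm_command --moves '[0, 0, -0.5, 0, 0, 0, -1.5, 0, 0, 0, -2, 0, 0, 0, -2, 0, 0, 0, -2, 0, 0, 0, -2, 0, 0, 0, -2, 0, 0, 0, -1, 0, -2, 0, 0, 0, -2, 0, 0, 0, -2, 0, 0, 0, -1, 0, 0, 0]'

```text
time: 13.33
ee_pos: [0.5427, -0.1004, 0.1212]
eef_rot: [0.696, 0.718, -0.0, 0.0]
ft_force: [-0.5, -0.3, -0.9]
width: 0.083
grip_force: 0.0
```

Run:
```python
from h import *
plan([.503,.2207,.12],.2044)
cw=r.camera_info("wrist");w=r.camera("wrist")[:,:,::-1]
u,v=map(int,proj(cw,[.542,-.027,.036]));print(u,v)
import pickle;pickle.dump(cw,open("cw7.pkl","wb"));cv2.imwrite("pics/w7.png",w)
a=cv2.resize(w[v-60:v+60,u-80:u+80],None,fx=4,fy=4,interpolation=cv2.INTER_CUBIC);cv2.imwrite("pics/w7c.png",a)
```

```text
t 13.33 tcp [ 0.5427 -0.1004  0.1212] yaw 1.6015 z [-4.e-04 -1.e-03 -1.e+00] F [-0.5 -0.3 -0.9] w 0.083
shift cm [32.21 -2.99  0.09] turn 80.05
323 123
```

View pics/w7c.png

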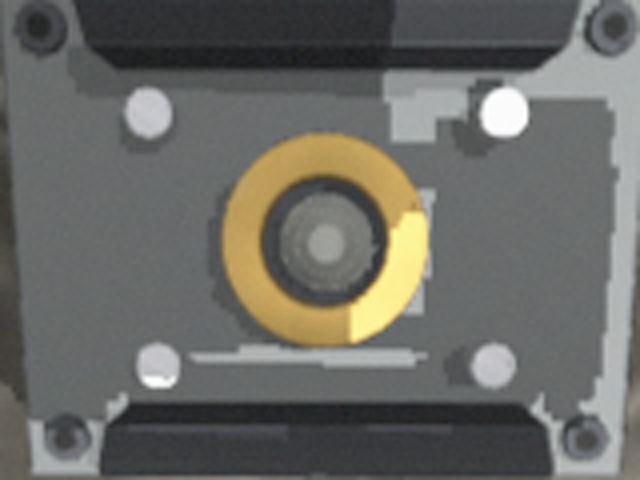

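The ring sits on the ejector with the post centred in its bore: ring centre about (325,240) and post (325,243) in the crop. Next is the cover.

Emit:
arm_command --moves '[2, -0.2, 0, 0, 3, -0.25, 0, 0, 3, -0.25, 0, 0, 3, -0.25, 0, 0, 3, -0.25, 0, 0, 3, -0.3, 0, 0, 3, -0.3, 0, 0, 3, -0.3, 0, 0, 3, -0.3, 0, 0, 3, -0.3, 0, 0, 2, -0.3, 0, 0, 1.2, 0, 0, 0]' --fingers 100

```text
time: 14.38
ee_pos: [0.5003, 0.2277, 0.1215]
eef_rot: [0.694, 0.72, 0.0, -0.001]
ft_force: [-0.3, 0.3, -0.2]
width: 0.0872
grip_force: 0.0
```

Emit:
arm_command --moves '[0, 0, 0, 7, 0, 0, 0, 7, 0, 0, 0, 7, 0, 0, 0, 7, 0, 0, 0, 7, 0, 0, 0, 7, 0, 0, 0, 7, 0, 0, 0, 7, 0, 0, 0, 7, 0, 0, 0, 7, 0, 0, 0, 7, 0, 0, 0, 3]'

```text
time: 15.38
ee_pos: [0.5016, 0.2244, 0.1213]
eef_rot: [0.995, 0.101, -0.0, -0.0]
ft_force: [0.3, 0.7, 0.0]
width: 0.0872
grip_force: 0.0
```

Emit:
arm_command --moves '[0, 0, 0, 0, 0, 0, 0, 0, 0, 0, 0, 0]'

```text
time: 15.63
ee_pos: [0.502, 0.2238, 0.1213]
eef_rot: [0.994, 0.105, -0.0, -0.0]
ft_force: [0.9, -0.2, 0.4]
width: 0.0868
grip_force: 0.0
```

Run:
```python
from h import *
import pickle
cw=pickle.load(open("cw7.pkl","rb"));P=lambda x,y,z:ray(cw,323-80+x/4-.4,123-60+y/4-.4,z)
print("tip",P(325,243,.044),"ring",P(325,240,.036))
q=np.array([P(*a,.031) for a in((148,112),(504,112),(493,365),(158,365))]);x=q[1]+q[2]-q[0]-q[3];print("buttons",q.mean(0),np.arctan2(x[1],x[0]))
plan([.503,.2207,.12],.2044)
cw=r.camera_info("wrist");w=r.camera("wrist");cv2.imwrite("pics/w8.png",w[:,:,::-1])
g=cv2.cvtColor(w,cv2.COLOR_RGB2GRAY)
pts=lambda z,hx,hy:np.array([proj(cw,[.503+a*hx*np.cos(.2044)-b*hy*np.sin(.2044),.222+a*hx*np.sin(.2044)+b*hy*np.cos(.2044),z]) for a,b in((1,1),(1,-1),(-1,-1),(-1,1))])
print(pts(.016,.055,.04).round(),pts(.054,.039,.009).round())
u0,v0=pts(.016,.055,.04).min(0).astype(int)-15;u1,v1=pts(.016,.055,.04).max(0).astype(int)+15
print(u0,v0,u1,v1)
for y in range(max(v0,0),v1,6): print(y,g[y,u0:u1:7])
```

```text
tip [ 0.54195236 -0.02661981  0.044     ] ring [ 0.54195653 -0.02593417  0.036     ]
buttons [ 0.54218757 -0.02649665  0.031     ] 0.03170349488056214
t 15.63 tcp [0.502  0.2238 0.1213] yaw 0.2106 z [-2.e-04  1.e-04 -1.e+00] F [ 0.9 -0.2  0.4] w 0.0868
shift cm [0.03 0.32 0.13] turn 0.35
[[289. 141.]
 [363. 141.]
 [358. 235.]
 [292. 235.]] [[317. 160.]
 [335. 160.]
 [334. 235.]
 [317. 235.]]
274 125 377 249
125 [121 118 122 106  99 116 117 114 119 103  92 100  91  92  91]
131 [117 123 133 111  96 106 127 106 113 102 110  94  92  91  88]
137 [116 148 121 111 106 109 124  99  88  87  87  86  89  91  92]
143 [139 157 223 225 223 226 227 226 228 229 231 231 226  98  98]
149 [166 166 222 224 223 225 226 226 229 227 229 232 222 118 122]
155 [160 138 221 221 222 141 113  36 226 228 228 231 220 124 105]
161 [131 112 221 221 222 141  50  67  37 140 139 228 213 103  95]
167 [ 68  69 139 140 139 139  33  33  22 138 139 227 178  98  90]
173 [ 69  69 140 139 121 136  32  36  30 137 142 226 155  96  94]
179 [ 78 109 187 186 194 140  30  39  25 141 121 226 117  97  94]
185 [ 66 111 216 218 219 135  34  35  31 136 138 224  97 100  98]
191 [ 64 115 218 219 218 136  31  34  39 137 135 224  98 100 112]
197 [ 65 112 216 215  59 138  30  35  36 134  76 221 102 108 100]
203 [ 72  88 188 214 222 135  32  34  51 132 126 220 105 101 102]
209 [ 64  70 156 176 146 135  29  34  48 135 135 219 101  95  99]
215 [ 53  66  93 110 132 135  28  35  47 134 132 218  99 101  99]
221 [ 94  92 118 186 186 108  23  27  59 110 108 194  89  89  93]
227 [ 90 114 140 185 210 212  24  26 117 204 215 214  88  86  90]
233 [105 137 108  88 102 105 100 107 102 104 117 122  85  87  89]
239 [106 140 106  84  92  82  83 103  88  88  89  93  83  93  83]
245 [100 134 102  84  86  82  83 101  93  85  84  86  83  82  79]
```

Run:
```python
from h import *
cw=r.camera_info("wrist");g=cv2.cvtColor(cv2.imread("pics/w8.png"),cv2.COLOR_BGR2GRAY).astype(float)
def cross(p,t): 
    i=np.argmax(p>t); return i-(p[i]-t)/(p[i]-p[i-1]) if i else np.nan
right=[(375-cross(g[y,375:340:-1],165),y) for y in (146,150,185,191,197,203)]
left=[(278+cross(g[y,278:300],165),y) for y in (146,150,155,185,190,194,198)]
front=[(u,132+cross(g[132:150,u],165)) for u in (300,310,330,340,350)]
rear=[(u,245-cross(g[245:220:-1,u],150)) for u in (305,310,340,345,350)]
for n,l in(("R",right),("L",left),("F",front),("B",rear)):
    print(n,[tuple(ray(cw,*p,.016 if n!="B" else .016)[:2].round(4)) for p in l])
d=[]
for y in range(160,226,5):
    row=g[y,305:345]; i=np.where(row<85)[0]; d.append((y,305+i.min(),305+i.max()))
for y,a,b in d: print(y,a,b,ray(cw,(a+b)/2,y,.050)[:2].round(4),round((ray(cw,b+.5,y,.054)-ray(cw,a-.5,y,.054))[1],4))
print([ (v,int(g[v,326])) for v in list(range(146,162))+list(range(222,240))])
plan([.503,.2207,.12],.2044)
```

```text
R [(np.float64(0.5592), np.float64(0.1962)), (np.float64(0.555), np.float64(0.1955)), (np.float64(0.5165), np.float64(0.1876)), (np.float64(0.5096), np.float64(0.1861)), (np.float64(0.5026), np.float64(0.1849)), (np.float64(0.4955), np.float64(0.1834))]
L [(np.float64(0.5424), np.float64(0.2747)), (np.float64(0.5382), np.float64(0.2737)), (np.float64(0.5329), np.float64(0.2725)), (np.float64(0.4997), np.float64(0.2657)), (np.float64(0.494), np.float64(0.2645)), (np.float64(0.4894), np.float64(0.2635)), (np.float64(0.4847), np.float64(0.2627))]
F [(np.float64(0.5544), np.float64(0.2612)), (np.float64(0.5567), np.float64(0.2506)), (np.float64(0.5611), np.float64(0.2293)), (np.float64(0.5634), np.float64(0.2187)), (np.float64(0.5656), np.float64(0.2081))]
B [(np.float64(0.4478), np.float64(0.2348)), (np.float64(0.4489), np.float64(0.2289)), (np.float64(0.4564), np.float64(0.1939)), (np.float64(0.4573), np.float64(0.188)), (np.float64(0.4585), np.float64(0.1822))]
160 314 330 [0.5401 0.2336] -0.0162
165 314 331 [0.5354 0.232 ] -0.0172
170 314 331 [0.5305 0.231 ] -0.0173
175 314 344 [0.52
[... 203 characters left out ...]
314 330 [0.4948 0.2239] -0.0169
210 314 330 [0.4895 0.2228] -0.017
215 314 330 [0.4842 0.2216] -0.0171
220 314 330 [0.4788 0.2205] -0.0172
225 314 329 [0.4732 0.2198] -0.0162
[(146, 228), (147, 227), (148, 227), (149, 227), (150, 228), (151, 227), (152, 227), (153, 227), (154, 214), (155, 141), (156, 17), (157, 29), (158, 35), (159, 51), (160, 63), (161, 72), (222, 28), (223, 26), (224, 24), (225, 23), (226, 26), (227, 30), (228, 28), (229, 23), (230, 79), (231, 156), (232, 154), (233, 104), (234, 92), (235, 91), (236, 92), (237, 90), (238, 89), (239, 91)]
t 15.68 tcp [0.5021 0.2236 0.1214] yaw 0.2099 z [-2.e-04  0.e+00 -1.e+00] F [ 0.8 -0.5  1.3] w 0.0872
shift cm [0.02 0.3  0.14] turn 0.32
```

```bash
python3 -c "
from h import *
plan([.505,.226,-.012],.204)"
```

```text
t 15.68 tcp [0.5021 0.2236 0.1214] yaw 0.2099 z [-2.e-04  0.e+00 -1.e+00] F [ 0.8 -0.5  1.3] w 0.0872
shift cm [ 0.33 -0.17 13.34] turn 0.34
```

Emit:
arm_command --moves '[0.33, -0.17, 2, 0.3, 0, 0, 2, 0, 0, 0, 2, 0, 0, 0, 2, 0, 0, 0, 1.5, 0, 0, 0, 1.2, 0, 0, 0, 1, 0, 0, 0, 0.7, 0, 0, 0, 0.5, 0, 0, 0, 0.4, 0, 0, 0, 0, 0, 0, 0, 0, 0]'

```text
time: 16.68
ee_pos: [0.5056, 0.2257, -0.0112]
eef_rot: [0.995, 0.101, 0.0, -0.0]
ft_force: [-0.6, -0.0, 0.7]
width: 0.0873
grip_force: 0.0
```

Emit:
arm_command --moves '[0, 0, 0, 0, 0, 0, 0, 0, 0, 0, 0, 0, 0, 0, 0, 0, 0, 0, 0, 0, 0, 0, 0, 0, 0, 0, 0, 0, 0, 0, 0, 0, 0, 0, 0, 0, 0, 0, 0, 0, 0, 0, 0, 0, 0, 0, 0, 0]' --fingers 5 --squeeze 45

```text
time: 17.68
ee_pos: [0.5053, 0.2256, -0.0116]
eef_rot: [0.995, 0.101, 0.0, 0.0]
ft_force: [0.3, -0.4, 0.3]
width: 0.0178
grip_force: 45.0
```

```bash
python3 -c "
from h import *
plan([.505,.226,.09],.032)"
```

```text
t 17.68 tcp [ 0.5053  0.2256 -0.0116] yaw 0.2025 z [ 1.e-04 -0.e+00 -1.e+00] F [ 0.3 -0.4  0.3] w 0.0178
shift cm [ -0.02  -0.04 -10.16] turn 9.77
```

Handle gripped (17.8 mm, 45 N). I'll lift it and turn it to the jig's yaw.

Emit:
arm_command --moves '[0, 0, -0.5, 0, 0, 0, -1.5, 0, 0, 0, -2, 0, 0, 0, -2, 0, 0, 0, -2, 0, 0, 0, -2, 3, 0, 0, -1.2, 4, 0, 0, 0, 2.8, 0, 0, 0, 0, 0, 0, 0, 0, 0, 0, 0, 0]'

```text
time: 18.6
ee_pos: [0.5048, 0.2253, 0.0998]
eef_rot: [1.0, 0.017, -0.001, 0.0]
ft_force: [0.4, -0.5, -2.3]
width: 0.0178
grip_force: 45.0
```

```bash
python3 -c "
from h import *
plan([.5295,-.0274,.10],.032)
s=r.read_state();print(s['width'],s['grip_force'])"
```

```text
t 18.6 tcp [0.5048 0.2253 0.0998] yaw 0.0332 z [-1.1e-03 -6.0e-04 -1.0e+00] F [ 0.4 -0.5 -2.3] w 0.0178
shift cm [ 1.630e+00  2.534e+01 -1.000e-02] turn 0.07
0.017847508513762263 44.999994887039065
```

Emit:
arm_command --moves '[0.13, 1, 0, 0, 0.15, 2, 0, 0, 0.15, 2.5, 0, 0, 0.15, 2.8, 0, 0, 0.15, 2.8, 0, 0, 0.15, 2.8, 0, 0, 0.15, 2.8, 0, 0, 0.15, 2.8, 0, 0, 0.15, 2.5, 0, 0, 0.15, 2, 0, 0, 0.15, 1.3, 0, 0, 0, 0, 0, 0]'

```text
time: 19.6
ee_pos: [0.5292, -0.0315, 0.0999]
eef_rot: [1.0, 0.014, -0.0, 0.001]
ft_force: [-0.1, -0.6, -3.8]
width: 0.0177
grip_force: 45.0
```

Emit:
arm_command --moves '[0, 0, 0, 0, 0, 0, 0, 0, 0, 0, 0, 0]'

```text
time: 19.85
ee_pos: [0.5293, -0.0256, 0.1003]
eef_rot: [1.0, 0.017, -0.0, -0.0]
ft_force: [-0.9, 0.1, -3.1]
width: 0.0173
grip_force: 45.0
```

Run:
```python
from h import *
plan([.5295,-.0274,.052],.032)
cw=r.camera_info("wrist");w=r.camera("wrist");g=cv2.cvtColor(w,cv2.COLOR_RGB2GRAY).astype(int);cv2.imwrite("pics/w9.png",w[:,:,::-1])
s=r.read_state();p=s["ee_pos"]
# plate's top front edge and sides predicted for a cover centred on the TCP
zt=p[2]+.0116+.016
for a,b in((.055,.04),(.055,-.04),(0,.04),(0,-.04)): 
    c,sn=np.cos(.032),np.sin(.032);print(a,b,np.round(proj(cw,[p[0]+a*c-b*sn,p[1]+a*sn+b*c,zt]),1))
u,v=proj(cw,[p[0],p[1],zt]);print(u,v)
for y in(150,160,170,180,190):print(y,g[y,250:400:5])
for x in(300,345):print(x,g[90:180:3,x])
```

```text
t 19.85 tcp [ 0.5293 -0.0256  0.1003] yaw 0.0333 z [-2.e-04  4.e-04 -1.e+00] F [-0.9  0.1 -3.1] w 0.0173
shift cm [0.01 0.18 4.83] turn 0.07
0.055 0.04 [260.7 155. ]
0.055 -0.04 [388.5 155.3]
0 0.04 [265.4 236.5]
0 -0.04 [383.1 236.8]
324.26777237622133 236.6170670876026
150 [ 91  56  55  84  74  74  33  81 135 113 118 133 135 136 137 136 127 172
 175 173 176 165  89  99  34  75  63  74 111 116]
160 [105  69 163 195 199 201 199 202 200 202 204 205 208 207 206 210 209 209
 207 211 211 210 212 214 212 217 217 216 121 120]
170 [ 75  59 118 198 197 197 197 198 199 200 199 201 203 201 204 205 205 207
 205 206 207 210 213 212 210 214 216 211 137 128]
180 [ 66  73 106 196 197 198 197 197 197 196 200 198 201 200 202 201 201 204
 206 205 205 205 208 207 207 206 210 190 139 131]
190 [ 67  68  67 195 198 195 198 195 196 197 125 124  95  17  17   9  12 117
 200 201 201 202 205 205 207 206 207 161 146 135]
300 [ 86  83  88 127 171 168 168 169 169 168 168 167 167 165 166 165 127 151
 122 144 118  83 179 204 205 203 202 200 201 196]
345 [ 85  86  93 114 178 178 180 175 177 178 177 176 176 175 175 175 176  98
  99 175 173 117 184 209 209 208 208 210 206 206]
```

Emit:
arm_command --moves '[0, 0.15, 0.5, 0, 0, 0, 1, 0, 0, 0, 1, 0, 0, 0, 1, 0, 0, 0, 1, 0, 0, 0, 0.8, 0, 0, 0, 0.6, 0, 0, 0, 0.3, 0, 0, 0, 0.1, 0, 0, 0, 0, 0, 0, 0, 0, 0]'

```text
time: 20.82
ee_pos: [0.5299, -0.0283, 0.0379]
eef_rot: [1.0, 0.016, 0.0, 0.0]
ft_force: [0.1, 0.2, -2.6]
width: 0.0177
grip_force: 45.0
```

Emit:
arm_command --moves '[0, 0, 0.1, 0, 0, 0, 0.1, 0, 0, 0, 0.1, 0, 0, 0, 0, 0, 0, 0, 0, 0]'

```text
time: 21.23
ee_pos: [0.5296, -0.0283, 0.0345]
eef_rot: [1.0, 0.016, 0.0, 0.0]
ft_force: [0.1, -0.6, -2.8]
width: 0.0176
grip_force: 45.0
```

Emit:
arm_command --moves '[0, -0.1, 0.05, 0, 0, 0, 0.1, 0, 0, 0, 0.05, 0, 0, 0, 0, 0, 0, 0, 0, 0]'

```text
time: 21.65
ee_pos: [0.5296, -0.0273, 0.0324]
eef_rot: [1.0, 0.016, 0.0, 0.0]
ft_force: [-1.0, -0.4, -3.0]
width: 0.0178
grip_force: 45.0
```

Emit:
arm_command --moves '[0, 0, 0.05, 0, 0, 0, 0.05, 0, 0, 0, 0, 0, 0, 0, 0, 0]'

```text
time: 21.98
ee_pos: [0.5297, -0.0273, 0.0323]
eef_rot: [1.0, 0.016, 0.0, 0.0]
ft_force: [-4.8, 0.2, 7.6]
width: 0.0175
grip_force: 45.0
```

Contact with the post head is clear: the vertical force rose by about 10 N with z at 0.0323. Easing off slightly and sliding away from the robot.

Emit:
arm_command --moves '[0.1, 0, -0.03, 0, 0.1, 0, 0, 0, 0.1, 0, 0, 0, 0.1, 0, 0, 0, 0, 0, 0, 0]'

```text
time: 22.4
ee_pos: [0.5338, -0.0272, 0.0322]
eef_rot: [1.0, 0.016, 0.0, 0.0]
ft_force: [-3.7, -0.9, 4.6]
width: 0.0175
grip_force: 45.0
```

Emit:
arm_command --moves '[0.1, 0, 0, 0, 0.1, 0, 0, 0, 0.1, 0, 0, 0, 0.1, 0, 0, 0, 0, 0, 0, 0]'

```text
time: 22.82
ee_pos: [0.5378, -0.027, 0.0314]
eef_rot: [1.0, 0.016, 0.0, -0.0]
ft_force: [-0.8, -0.2, -3.3]
width: 0.0177
grip_force: 45.0
```

Emit:
arm_command --moves '[0.1, 0, 0, 0, 0.1, 0, 0, 0, 0.1, 0, 0, 0, 0.06, 0, 0, 0, 0, 0, 0.1, 0, 0, 0, 0, 0, 0, 0, 0, 0]'

```text
time: 23.4
ee_pos: [0.541, -0.0269, 0.0306]
eef_rot: [1.0, 0.016, -0.0, 0.0]
ft_force: [-0.2, 0.7, -2.7]
width: 0.0177
grip_force: 45.0
```

Emit:
arm_command --moves '[0, 0, 0.1, 0, 0, 0, 0.1, 0, 0, 0, 0.1, 0, 0, 0, 0, 0, 0, 0, 0, 0]'

```text
time: 23.82
ee_pos: [0.5411, -0.0269, 0.0277]
eef_rot: [1.0, 0.016, -0.0, 0.0]
ft_force: [-0.9, 0.3, -2.8]
width: 0.0178
grip_force: 45.0
```

Emit:
arm_command --moves '[0, 0, 0.1, 0, 0, 0, 0.1, 0, 0, 0, 0.1, 0, 0, 0, 0.05, 0, 0, 0, 0, 0, 0, 0, 0, 0]'

```text
time: 24.32
ee_pos: [0.5412, -0.0269, 0.0244]
eef_rot: [1.0, 0.016, 0.0, 0.0]
ft_force: [0.0, -0.3, 0.2]
width: 0.0175
grip_force: 45.0
```

Emit:
arm_command --moves '[0, 0, 0.1, 0, 0, 0, 0.1, 0, 0, 0, 0.1, 0, 0, 0, 0, 0, 0, 0, 0, 0]'

```text
time: 24.73
ee_pos: [0.5413, -0.0269, 0.0214]
eef_rot: [1.0, 0.016, 0.0, 0.0]
ft_force: [-2.6, 0.5, 5.1]
width: 0.0176
grip_force: 45.0
```

Emit:
arm_command --moves '[0, 0, 0.1, 0, 0, 0, 0.1, 0, 0, 0, 0.1, 0, 0, 0, 0, 0, 0, 0, 0, 0]'

```text
time: 25.15
ee_pos: [0.5413, -0.027, 0.0194]
eef_rot: [1.0, 0.016, 0.0, 0.0]
ft_force: [-7.0, -0.1, 16.6]
width: 0.0174
grip_force: 45.0
```

Emit:
arm_command --moves '[0, 0, 0.1, 0, 0, 0, 0.05, 0, 0, 0, 0, 0, 0, 0, 0, 0, 0, 0, 0, 0]'

```text
time: 25.57
ee_pos: [0.5413, -0.0269, 0.0193]
eef_rot: [1.0, 0.016, 0.0, 0.0]
ft_force: [-15.3, -0.0, 32.7]
width: 0.0173
grip_force: 45.0
```

The hard stop came at z = 0.0193, 5 mm below first ring contact, and the force rose to 33 N. That puts the cover on its rest buttons, still gripped and pressed down. Handing in.

```bash
python3 -c "
from h import *
print(r.close_job())"
```

```text
the job is handed in; nothing more can be done
None
```

The job is handed in at about 26 s. The smallest ring (yellow, 52 mm) is over the post, and the cover was slid on and pressed to the hard stop, still gripped and held down with about 33 N; the other two rings were not touched.

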